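Show the master shade plaque over the stems, label up

TASK

In the wooden rack, find the master shade plaque, the only one with a notched corner; the notch marks its frosted label end. Draw it up out of its slot, gripping it by the plain end so that the fingers stay off the frosted panel, and hold it close above the middle of the large tied bundle of stems, leaned well back (about 45 degrees) so that its label face looks up. Finish while still holding it there, motionless, without ever touching the bundle, and leave the other plaques and things where they are.

Things in the scene. Friction and masses are not known exactly. Their poses are not given: they have to be found in the camera images.
- plaque: Master shade plaque: green moulded plate, 90 mm long (x), 8 thick (y), 60 high (z), 35 to 60 g, standing on a long edge in a rack slot. Origin: middle of its lower long edge. +x: to the frosted label end; +y: normal of the label face; +z: up to the notched long edge. Standing in the rack, +y may point in any level direction. Grip the plain half (x below 13 mm), fingers closing along y
- plaque_mid (a point): Centre of the master plaque, 30 mm above its origin along its z
- plaque_notch (a point): Inner corner of the master plaque's notch, a square 12 x 12 mm step cut out of its corner at the frosted end of the top edge (x 33 to 45, z 48 to 60 mm). Seen facing the label face, notched edge on top, the notch and frosted end are on the left
- plaque_label (a point): Centre of the frosted label panel: a matt, paler area on the +y face only, from x = 13 mm to the notched end of the master plaque. Keep the fingers off it
- rack: Wooden rack fixed to the table, 105 (x) by 150 (y) by 30 mm high, origin mid-underside. Three slots 9.6 mm wide along its x, at y = -46, 0, +46 mm, floors 10 mm above the table: the plaques stand 40 mm out of it, top edges 70 mm above the table, 38 mm free between neighbours. Which slot holds the master varies
- batch_a: A batch plaque in another slot of the rack: same size and material, with a frosted end (which way it looks tells nothing about the master), but all four corners square. Leave it. Origin: middle of its lower long edge
- batch_b: The second batch plaque in the rack, like the other. Leave it. Origin: middle of its lower long edge
- bundle: The large bundle of green plastic stems lying on the table: 220 mm long (its x), 35 mm wide, 31 mm high, with a paper band round its middle; loose. Origin: middle of its underside. Do not touch it. It lies at any heading
- bundle_mid (a point): Middle of the large bundle, 16 mm above the table
- can: Bystander: plain metal drink can, 66 mm across, 115 mm high, standing. Origin: centre of its underside
- pen: Bystander: marker pen, 130 mm long (its x), 13 mm thick, lying. Origin: centre, at the table
- scissors: Bystander: black-handled scissors lying flat, about 190 mm long (blades to its +x), 10 mm high. Origin: near the pivot, at the table
- tape: Bystander: roll of stem tape lying flat, 80 mm across, 12 mm high. Origin: centre of its underside
- offcuts: Bystander: small tied bundle of stems, 150 mm long (its x), 21 mm wide, 19 mm high. Origin: middle of its underside
Mind the look-alikes: they are no part of the job. Leave any blue or red look-alike of the plaque alone. What is shaped like the bundle but blue is not meant.

How it is judged (in metres and radians):
On the way:
1. the master plaque has been drawn up clear of the rack in the fingers (height (world z) of plaque above 0.04 m and contact force between the fingers and plaque above 0.5 N), for 0.1 s.
At the end, for the whole second after the job is handed in: Held still in the fingers, not touching the bundle: plaque centre within 60 mm of the bundle's middle seen from above and 65 to 180 mm above the table; label face's normal within 60 degrees of straight up; grasp centre at most 6 mm from the plaque's middle towards the frosted end (angle between plaque's own y axis and vertical below 1.05 rad and horizontal distance between plaque_mid and bundle_mid below 0.06 m and height (world z) of plaque_mid between 0.065 and 0.18 m and contact force between the fingers and plaque above 0.5 N and x of the grasp point in the frame of plaque below 0.006 m and contact force between plaque and bundle below 0.1 N and linear speed of plaque below 0.03 m/s); the arm keeps its last pose, push and grip.
It fails at once if the bundle is touched (contact force between any of plaque, the arm, the fingers and bundle above 1 N).
It fails at once if a batch plaque is shifted by more than 15 mm (distance of any of batch_a, batch_b from where it was at the start of the episode above 0.015 m).
It fails at once if another thing is shifted by more than 25 mm (distance of any of bundle, can, pen, scissors, tape, offcuts from where it was at the start of the episode above 0.025 m).
It also fails if it takes over 38 s, if anything falls off the work surface, if the arm or the gripper's body presses on something with over 40 N, if the wrist force passes 120 N, or if a joint passes its speed limit or range.

ROBOT

A 6-joint arm with a two-finger parallel gripper is mounted at the origin on the work surface. World frame = base frame: x ahead of the robot, y to its left, z up, the work surface at z = 0. Lengths are in mm, angles in rad, forces in N, time in s.
With the tool pointing down it reaches from about 250 to 775 mm from the base axis. Payload 4 kg.
Tool frame: the origin (TCP) lies at the centre of the arm's flange, where the gripper is bolted on; the fingertips stand 199 mm ahead of it and the grasp point (between the pads) lies 180 mm ahead of it; x points along the fingers, z is the direction in which the jaws open and shut, and the axes are right-handed (so a half turn about x gives the same grasp; the last joint's range is limited). The gripper opens to 94 mm and grips with 3 to 60 N. Pads are 16 mm wide; open, the fingers measure 119 mm over their backs; the gripper's body (75 mm by 177 mm) begins 78 mm behind the grasp point.
Start: joints at [-1.357, 0.087, 1.371, -0, 1.684, -0.103], TCP at [171.334, -522.633, 404.706] pointing down, gripper open.
Joint ranges: [-3.1, 3.1], [-0.76, 2.03], [0.27, 2.55], [-1.08, 4.22], [0.17, 2.65], [-2.57, 2.57]. Speed limits (rad/s): [2.79, 2.79, 3.14, 3.14, 3.14, 3.14].

INTERFACE

Orientations are given as [roll, pitch, yaw] about the fixed x, y, z axes, in that order (R = Rz(yaw) Ry(pitch) Rx(roll)).
In Python, from cell import bot gives the robot as it stands.
- The arm moves only by the shell command python3 -m jog 'ROWS' [FORCE]. ROWS is a JSON object of lists of equal length, an entry for each row: "delta_pos": the shift along the tool's x, y, z in cm, a list of three; "twist": the turn, a rotation vector about the tool's x, y, z in rad, a list of three; "hand": the finger opening in cm, from 0 to 9.4. A call has 1 to 10 rows; each row shifts and turns the commanded pose from where the row before left it, along the tool's axes as they then stand; what a row does not reach is not made up. A row lasts 1/10 s, in which the tool goes at most 50 mm and 8.59 degrees, less where a joint would pass 70% of its speed; a pose out of reach is approached as far as the arm can. A call with a gripper value outside its range is refused whole. The fingers move at their own pace and stop on an object; FORCE is the grip in N (left out, the last holds). Time passes only in rows, so rows that do not move let the fingers close. It gives the time, the measured TCP pose, the force and the opening at its end, in the units of the state.
- bot.read_state(): the state, without advancing time (a new reading comes with each control period).
- bot.grab_frame(name): name is "side" or "top" or "wrist"; returns (picture, depth): 384x512x3 uint8, red, green, blue; 384x512 float32, mm along the optical axis (not along the pixel's ray), 0 where there is no reading.
- bot.get_calibration(name): a dict with "camera_matrix" (3x3 intrinsics, pixels), "view" (4x4, takes a point from world to camera coordinates); the wrist camera has in their place "mount" (4x4, takes a point from camera to tool coordinates, whose origin is the TCP and whose axes are the tool frame's). Camera axes: x right, y up, looking along -z (the intrinsics and any distortion apply to the point x, -y, -z); pixel columns grow to the right and rows downward; lengths in mm; the calibration is good to about 2 mm. The wrist camera is an equidistant fisheye: a pixel r from the principal point sees the ray r / f radians off the axis. A picture is of the moment at which its call begins: read the wrist's pose just before it. get_calibration takes no time and is no camera call.
- bot.close_job(): hands the job in, once; it reports no verdict.
The state is a dict: "clock": time; "joint_positions": joint angles; "dq": joint speeds; "joint_efforts": joint torques, N m; "tcp_pos": TCP position; "orientation": TCP orientation; "wrist_force": force on the tool from outside, world axes, zero at the start; "ft_torque": the same for the moment, N m; "grip_width": finger opening in mm.
Only numpy, scipy, OpenCV 4.12 (cv2) and the standard library are available. Lean on these libraries where they do the work, as an engineer would, in place of code of your own. Each camera call takes 0.05 s, during which the arm holds its last target.

## Working session

There is one attempt and no reset: what is moved stays moved. The work goes in short steps, Python scripts to look and compute and a shell command to move; the robot and the scene stay as the last step left them, time stands still between calls to the robot, and variables do not carry over. Pictures are saved under pics/ and viewed, and the job is handed in when it is done.

```bash
ls; mkdir -p pics
python3 - <<'E'
from cell import bot
import cv2,numpy as np
s=bot.read_state();print(s)
for n in("top","side"):
    p,d=bot.grab_frame(n);cv2.imwrite(f"pics/{n}0.png",p[:,:,::-1]);np.save(f"pics/{n}0.npy",d);np.save(f"pics/{n}0rgb.npy",p)
    c=bot.get_calibration(n);print(n,{k:np.round(v,3).tolist() if not isinstance(v,str) else v for k,v in c.items()})
c=bot.get_calibration("wrist");print({k:np.round(v,3).tolist() for k,v in c.items()})
E
```

```text
pics
{'clock': 0.0, 'joint_positions': array([-1.35711342e+00,  8.79855631e-02,  1.37224419e+00, -6.28729610e-05,
        1.68358260e+00, -1.03085395e-01]), 'dq': array([ 5.99470123e-05,  7.34949386e-04, -6.62909813e-04,  1.10794773e-03,
       -1.75588147e-03, -5.33697183e-04]), 'joint_efforts': array([ 1.84169883e-03, -3.40184712e+01, -3.02423537e+01,  7.21491594e-02,
        3.30335274e-02, -1.63319296e-04]), 'tcp_pos': array([ 171.29586642, -522.53711671,  403.49208339]), 'orientation': array([3.0666519 , 1.56857575, 1.81261686]), 'wrist_force': array([-0.05367853, -0.16562389,  0.67650569]), 'ft_torque': array([ 0.00338418, -0.02924067,  0.00607422]), 'grip_width': 93.82280748456002}
top {'camera_matrix': [[373.521, 0.0, 252.564], [0.0, 373.521, 200.291], [0.0, 0.0, 1.0]], 'view': [[0.001, -1.0, -0.012, -12.485], [0.994, -0.0, 0.111, -537.102], [-0.111, -0.012, 0.994, -997.667], [0.0, 0.0, 0.0, 1.0]]}
side {'camera_matrix': [[477.382, 0.0, 259.957], [0.0, 477.382, 187.14], [0.0, 0.0, 1.0]], 'view': [[-0.97, -0.241, 0.003, 530.051], [0.153, -0.605, 0.781, -155.848], [-0.187, 0.759, 0.624, -1146.874], [0.0, 0.0, 0.0, 1.0]]}
{'camera_matrix': [[297.319, 0.0, 254.8], [0.0, 297.319, 191.866], [0.0, 0.0, 1.0]], 'mount': [[-0.0, 0.281, -0.96, 19.846], [-0.001, 0.96, 0.281, 83.507], [1.0, 0.001, -0.0, -0.644], [0.0, 0.0, 0.0, 1.0]]}
```

View pics/top0.png

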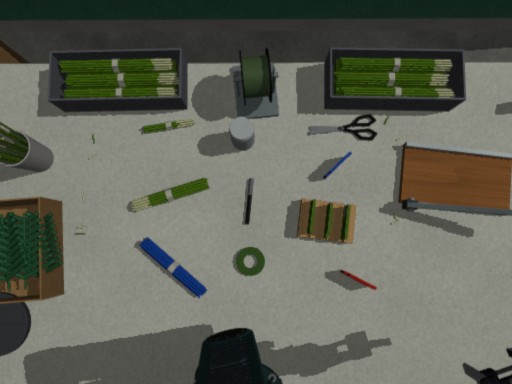

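View pics/side0.png

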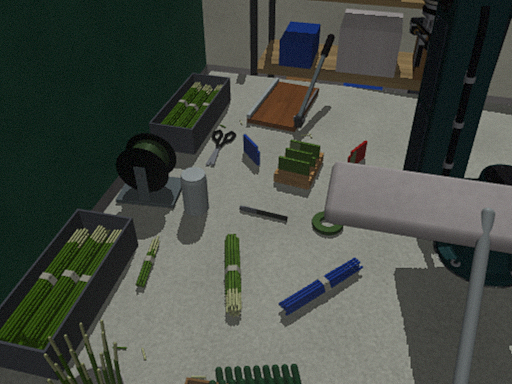

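The top view shows the rack at (326,221), the green bundle at (170,194), the blue bundle look-alike at (172,267), the blue plate at (338,165) and the red plate at (358,280). In the side view the rack is at (300,160) and the bundle at (233,272). I'll take a closer crop of the rack in both.

Run:
```python
import cv2,numpy as np
a=cv2.imread("pics/top0.png")[190:252,285:370];b=cv2.imread("pics/side0.png")[130:195,265:335]
a=cv2.resize(a,(560,400),interpolation=cv2.INTER_CUBIC);b=cv2.resize(b,(430,400),interpolation=cv2.INTER_CUBIC)
cv2.imwrite("pics/crop0.png",cv2.convertScaleAbs(cv2.resize(np.hstack([a,b]),(800,324)),alpha=1.6))
```

```text
(no output)
```

View pics/crop0.png

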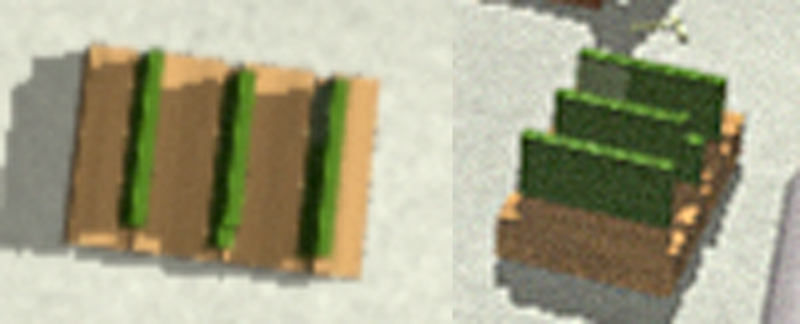

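Choices for the plaque (top-view pixels): left plate (315,218), square corners; middle plate (331,220), with a step at its robot-side top corner; right plate (348,221), square with a frosted patch on its far end; blue plate (338,165) and red plate (358,280), both excluded by colour. In the side crop (690,115) the notch is on the middle plate, so that is the master. Its notch end points to -x, which puts the label face at -y. Next I'll measure.

```bash
cat > h.py <<'E'
import numpy as np,cv2
from scipy.spatial.transform import Rotation as R
from cell import bot
def ray(cam,u,v):
    c=bot.get_calibration(cam);K=np.array(c["camera_matrix"]);V=np.array(c["view"])
    p=np.stack([(np.asarray(u,float)-K[0,2])/K[0,0],-(np.asarray(v,float)-K[1,2])/K[1,1],-np.ones(np.shape(u))],-1)
    return -V[:3,:3].T@V[:3,3], p@V[:3,:3]
def plane(cam,u,v,z):
    o,d=ray(cam,u,v);return o+d*((z-o[2])/d[...,2])[...,None]
def deproj(cam,d):
    v,u=np.mgrid[:384,:512];o,r=ray(cam,u,v);return o+r*d[...,None]
def tool():
    s=bot.read_state();return R.from_euler("xyz",s["orientation"]).as_matrix(),np.array(s["tcp_pos"]),s
E
python3 - <<'E'
from h import *
M,p,s=tool();print("tool axes cols",M.round(3).tolist())
img=np.load("pics/top0rgb.npy");d=np.load("pics/top0.npy");P=deproj("top",d)
hsv=cv2.cvtColor(img,cv2.COLOR_RGB2HSV)
def comps(m,amin):
    n,l,st,c=cv2.connectedComponentsWithStats(m.astype(np.uint8),connectivity=8)
    return [(l==i) for i in range(1,n) if st[i,4]>=amin]
g=(hsv[...,0]>35)&(hsv[...,0]<75)&(hsv[...,1]>120)&(hsv[...,2]>50)
for roi,z in (((190,252,290,365),70),((170,215,120,215),25),((115,135,135,200),12)):
    m=np.zeros_like(g);m[roi[0]:roi[1],roi[2]:roi[3]]=g[roi[0]:roi[1],roi[2]:roi[3]]
    for q in comps(m,25):
        v,u=np.nonzero(q);W=plane("top",u,v,z)[:,:2].astype(np.float32)
        r=cv2.minAreaRect(W);Z=P[q][:,2]
        print(z,len(u),"rect",np.round(r[0],1),np.round(r[1],1),round(r[2],1),"z",np.percentile(Z,[5,50,95]).round(1),"uv",u.mean().round(1),v.mean().round(1))
# rack top by wood colour & depth
m=(P[...,2]>22)&(P[...,2]<38);mm=np.zeros_like(m);mm[185:255,285:370]=m[185:255,285:370]
r=cv2.minAreaRect(P[mm][:,:2].astype(np.float32));print("rack",r)
# bundle by height
m=(P[...,2]>8)&(P[...,2]<50);mm=np.zeros_like(m);mm[170:216,120:216]=m[170:216,120:216]
r=cv2.minAreaRect(P[mm][:,:2].astype(np.float32));print("bundle",r,P[mm][:,2].max())
for name,uv in dict(can=(241,128),tape=(250,261),pen=(248,200)).items(): print(name,P[uv[1],uv[0]].round(0))
E
```

```text
tool axes cols [[-0.0, 0.95, 0.312], [0.002, 0.312, -0.95], [-1.0, 0.0, -0.002]]
70 91 rect [ 491.4 -169.4] [ 7.2 85.3] 82.8 z [66.2 69.7 72.5] uv 312.1 216.2
70 97 rect [ 479.3 -214.1] [ 8.5 88.2] 81.1 z [57.9 69.2 72.3] uv 329.3 220.2
70 88 rect [ 476.8 -259.7] [ 6.7 87.6] 82.8 z [66.7 69.2 72.1] uv 346.8 221.6
25 406 rect [572.3 163. ] [ 31.8 101.9] 17.6 z [18.5 29.  33.5] uv 189.3 188.1
25 195 rect [543.8 252.9] [31.7 50.8] 16.1 z [18.9 29.3 33.5] uv 157.3 198.1
12 135 rect [749.2 271. ] [18.  62.9] 9.6 z [12.7 17.7 21.7] uv 154.0 127.6
12 32 rect [758.1 210.9] [17.4 14.8] 89.8 z [ 9.9 18.8 22.1] uv 174.3 124.6
rack ((481.84637451171875, -214.43035888671875), (149.98667907714844, 104.80216217041016), 82.7362060546875)
bundle ((555.2360229492188, 219.677978515625), (37.97578048706055, 222.97645568847656), 16.50328826904297) 36.85375891019237
can [715.  17. 114.]
tape [370.  -5.  -4.]
pen [540.   1.  13.]
```

Measurements match the given sizes: rack 150 x 105 mm, plaque tops at z≈70, bundle 223 x 38 mm and 33 high. The rack is centred at (482,-214) with heading -7.3°, and the bundle's middle is at (555,220). I'll move above the grasp point, pre-closing the hand so the fingers fit between the neighbouring plaques.

```bash
python3 -m jog '{"delta_pos":[[0,4.07,-1.88],[0,4.07,-1.88],[0,4.07,-1.88],[0,4.07,-1.88],[0,4.07,-1.88],[0,4.07,-1.88],[0,4.07,-1.88],[0,4.07,-1.88],[0,4.07,-1.88],[0,4.07,-1.88]],"twist":[[0,0,0],[0,0,0],[0,0,0],[0,0,0],[0,0,0],[0,0,0],[0,0,0],[0,0,0],[0,0,0],[0,0,0]],"hand":[3.2,3.2,3.2,3.2,3.2,3.2,3.2,3.2,3.2,3.2]}' 25
python3 -m jog '{"delta_pos":[[0,0,0],[0,0,0],[0,0,0],[0,0,0],[0,0,0],[0,0,0]],"twist":[[0.09,0,0],[0.09,0,0],[0.09,0,0],[0.09,0,0],[0.085,0,0],[0,0,0]],"hand":[3.2,3.2,3.2,3.2,3.2,3.2]}'
python3 - <<'E'
from h import *
p,d=bot.grab_frame("wrist");cv2.imwrite("pics/w1.png",p[:,:,::-1]);np.save("pics/w1d.npy",d)
M,t,s=tool();print(M.round(4).tolist(),t.round(1),s["joint_positions"].round(3),s["clock"],s["grip_width"])
np.savez("pics/w1.npz",M=M,t=t,rgb=p)
E
```

```text
clock: 1.1
tcp_pos: [500.5, -215.6, 404.2]
orientation: [-2.182, 1.57, 2.848]
wrist_force: [0.2, 0.4, 0.6]
grip_width: 32.1
clock: 1.7
tcp_pos: [499.5, -217.1, 404.0]
orientation: [-1.902, 1.57, 2.682]
wrist_force: [-0.5, 0.5, 0.2]
grip_width: 32.0
[[-0.0009, 0.992, -0.1262], [0.0004, -0.1262, -0.992], [-1.0, -0.001, -0.0003]] [ 499.5 -217.2  404.1] [-0.514  0.076  1.384 -0.     1.683  1.183] 1.75 32.07900690636107
```

View pics/w1.png

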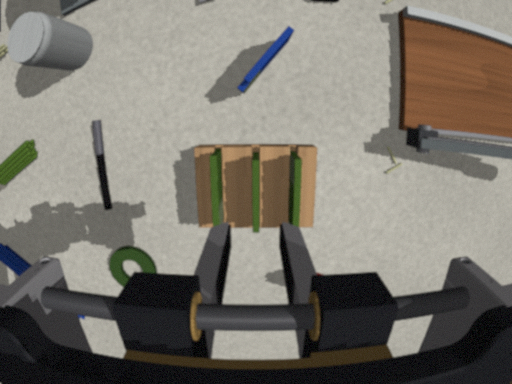

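The wrist picture shows the rack at (255,187), the middle plate along u=256 and the fingers straddling it. I'll check the notch in a crop and measure the plate.

Run:
```python
from h import *
z=np.load("pics/w1.npz");M,t,img=z["M"],z["t"],z["rgb"]
c=bot.get_calibration("wrist");K=np.array(c["camera_matrix"]);T=np.array(c["mount"])
def wplane(u,v,h):
    x=(np.asarray(u,float)-K[0,2])/K[0,0];y=(np.asarray(v,float)-K[1,2])/K[1,1];r=np.hypot(x,y)+1e-9
    d=np.stack([x/r*np.sin(r),-y/r*np.sin(r),-np.cos(r)],-1)
    d=d@T[:3,:3].T@M.T;o=M@T[:3,3]+t
    return o+d*((h-o[2])/d[...,2])[...,None]
hsv=cv2.cvtColor(img,cv2.COLOR_RGB2HSV)
g=(hsv[...,0]>35)&(hsv[...,0]<75)&(hsv[...,1]>120)&(hsv[...,2]>50)
for a,b in((205,225),(245,268),(285,305)):
    m=np.zeros_like(g);m[140:240,a:b]=g[140:240,a:b]
    v,u=np.nonzero(m);W=wplane(u,v,70)[:,:2].astype(np.float32)
    r=cv2.minAreaRect(W);print(len(u),r,u.min(),u.max(),v.min(),v.max())
    # tool frame coords relative to TCP
    q=(W-t[:2])@M[:2,1:];print("tool y range",q[:,0].min().round(1),q[:,0].max().round(1),"z med",np.median(q[:,1]).round(1), "far/near z",np.median(q[q[:,0]>-0,1]).round(1),np.median(q[q[:,0]<-30,1]).round(1))
cr=cv2.resize(img[135:245,185:325],(763,600),interpolation=cv2.INTER_CUBIC);cv2.imwrite("pics/w1c.png",cv2.convertScaleAbs(cr[:,:,::-1],alpha=1.5))
```

```text
651 ((500.4776611328125, -172.7672119140625), (11.705636024475098, 86.32084655761719), 82.46853637695312) 210 221 149 224
tool y range -47.8 38.5 z med -44.6 far/near z -43.8 -46.4
452 ((489.1543884277344, -214.8236083984375), (6.692200183868408, 88.97577667236328), 82.89806365966797) 252 258 153 230
tool y range -55.0 33.9 z med -1.0 far/near z -1.0 -0.5
456 ((487.0709228515625, -260.3271179199219), (9.659592628479004, 84.56929016113281), 85.4705581665039) 291 300 152 225
tool y range -49.1 35.2 z med 44.6 far/near z 44.5 44.7
```

View pics/w1c.png

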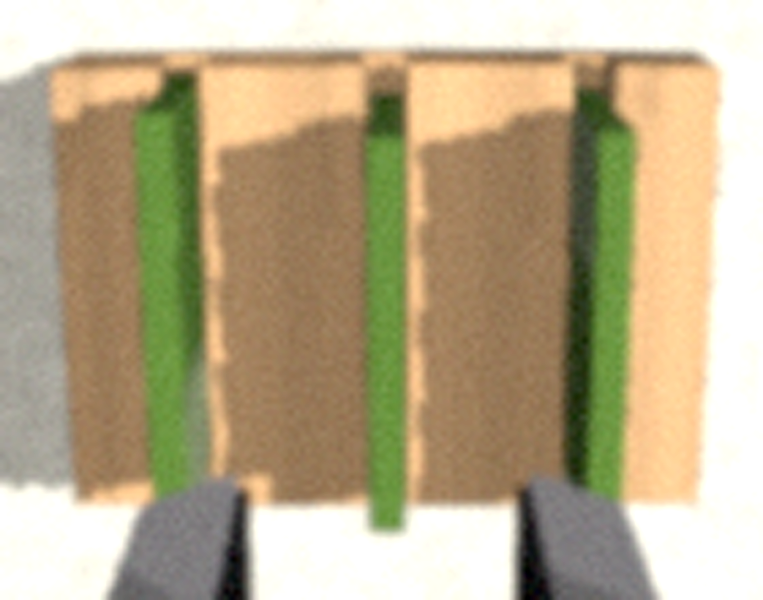

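From overhead the middle plate's far top edge is at tool y≈+28. Its near end, at notch level z≈58, is at ≈-60, so the length is 88 mm, as it should be. The top-view depth also showed z≈58 on the middle plate only, which confirms the notch. The grasp point falls at plaque x≈-17, on the plain half. Next I descend and close.

```bash
python3 -m jog '{"delta_pos":[[3,0,-0.07],[3,0,0],[3,0,0],[2.5,0,0],[2,0,0],[1.6,0,0],[1,0,0],[1,0,0],[0,0,0]],"twist":[[0,0,0],[0,0,0],[0,0,0],[0,0,0],[0,0,0],[0,0,0],[0,0,0],[0,0,0],[0,0,0]],"hand":[3.2,3.2,3.2,3.2,3.2,3.2,3.2,3.2,3.2]}' 25
python3 -m jog '{"delta_pos":[[0,0,0],[0,0,0],[0,0,0],[0,0,0],[0,0,0]],"twist":[[0,0,0],[0,0,0],[0,0,0],[0,0,0],[0,0,0]],"hand":[0.5,0.5,0.5,0.5,0.5]}' 25
python3 - <<'E'
from h import *
p,d=bot.grab_frame("side");cv2.imwrite("pics/s2.png",cv2.resize(p[100:220,230:390,::-1],(800,600)))
M,t,s=tool();print(s["grip_width"],t,s["wrist_force"])
E
```

```text
clock: 2.65
tcp_pos: [499.2, -216.3, 232.3]
orientation: [-1.932, 1.568, 2.653]
wrist_force: [0.2, 0.3, 1.1]
grip_width: 31.6
clock: 3.15
tcp_pos: [499.9, -216.8, 234.6]
orientation: [0.976, 1.569, -0.722]
wrist_force: [-0.7, -1.2, 2.7]
grip_width: 7.9
8.239867569242476 [ 499.8654036  -216.75550619  234.57418759] [-0.48249384 -1.27019937  2.81672663]
```

View pics/s2.png

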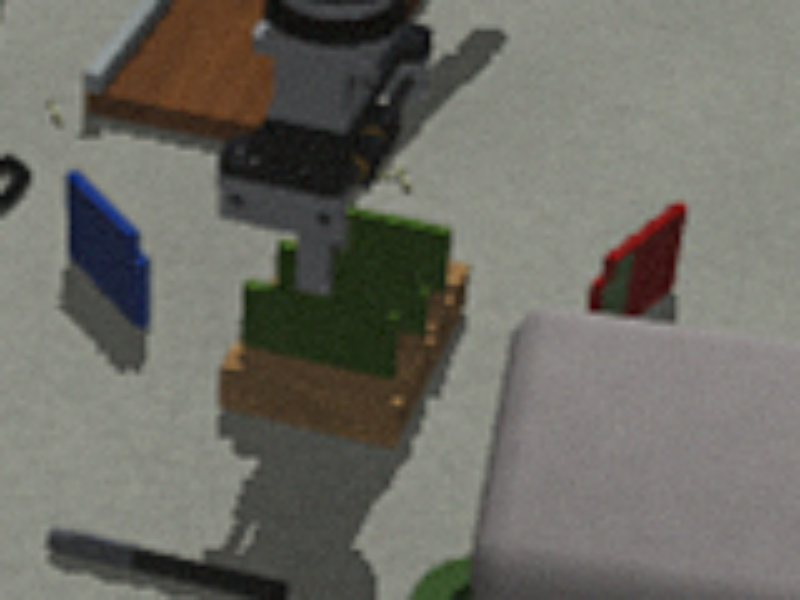

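The fingers are closed on the middle plate (8.2 mm opening) at its plain far end, at crop (315,280). Now I draw it straight up.

```bash
python3 -m jog '{"delta_pos":[[-0.7,0,0],[-1,0,0],[-1.3,0,0],[-2,0,0],[-2,0,0],[-2.5,0,0],[-2.5,0,0],[-2.5,0,0],[-2.5,0,0],[0,0,0]],"twist":[[0,0,0],[0,0,0],[0,0,0],[0,0,0],[0,0,0],[0,0,0],[0,0,0],[0,0,0],[0,0,0],[0,0,0]],"hand":[0.5,0.5,0.5,0.5,0.5,0.5,0.5,0.5,0.5,0.5]}' 25
python3 - <<'E'
from h import *
p,d=bot.grab_frame("side");cv2.imwrite("pics/s3.png",cv2.resize(p[60:220,220:420,::-1],(750,600)))
M,t,s=tool();print(s["grip_width"],t.round(1),s["joint_positions"].round(3),M.round(3).tolist())
E
```

```text
clock: 4.2
tcp_pos: [499.9, -216.2, 409.4]
orientation: [1.305, 1.561, -0.394]
wrist_force: [-0.6, -0.8, 0.3]
grip_width: 8.1
7.715655021343974 [ 499.7 -216.2  406.6] [-5.130e-01  7.300e-02  1.382e+00  1.000e-03  1.681e+00  1.186e+00] [[0.005, 0.992, -0.128], [-0.002, -0.128, -0.992], [-1.0, 0.005, 0.001]]
```

View pics/s3.png

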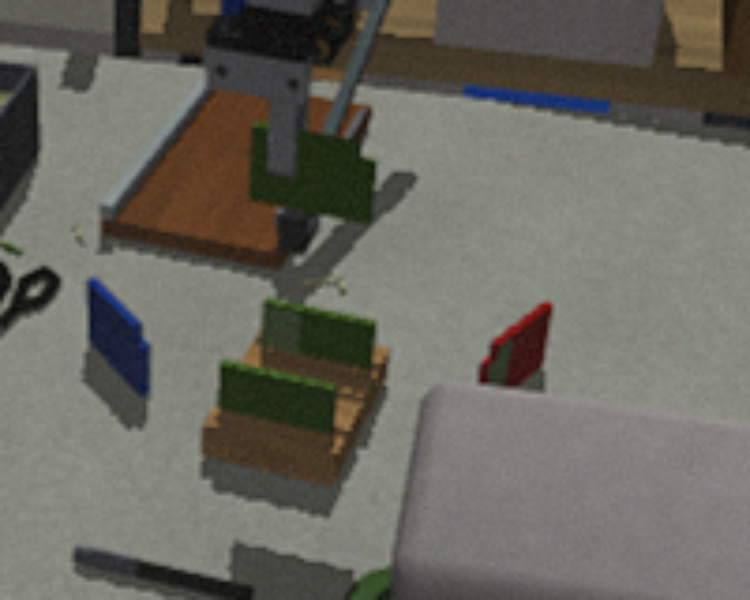

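The notch is now plain at crop (365,150), and both batch plaques are unmoved. I carry it at this height to beside the bundle, turn it, then lean it.

```bash
python3 -m jog '{"delta_pos":[[0,-0.6,-1.9],[0,-1.2,-3.7],[0,-1.4,-4.2],[0,-1.4,-4.2],[0,-1.5,-4.4],[0,-1.5,-4.4],[0,-1.5,-4.4],[0,-1.5,-4.4],[0,-1.3,-4.2],[0,-1.0,-3.0]],"twist":[[0,0,0],[0,0,0],[0,0,0],[0,0,0],[0,0,0],[0,0,0],[0,0,0],[0,0,0],[0,0,0],[0,0,0]],"hand":[0.5,0.5,0.5,0.5,0.5,0.5,0.5,0.5,0.5,0.5]}' 30
python3 -m jog '{"delta_pos":[[0,0,0],[0,0,0],[0,0,0],[0,0,0],[0,0,0],[0,0,0],[0,0,0],[0,0,0],[0,0,0],[0,0,0]],"twist":[[-0.1,0,0],[-0.1,0,0],[-0.1,0,0],[-0.1,0,0],[-0.1,0,0],[-0.1,0,0],[-0.1,0,0],[-0.1,0,0],[-0.1,0,0],[-0.1,0,0]],"hand":[0.5,0.5,0.5,0.5,0.5,0.5,0.5,0.5,0.5,0.5]}'
python3 -m jog '{"delta_pos":[[0,0,0],[0,0,0],[0,0,0],[0,0,0],[0,0,0],[0,0,0],[0,0,0],[0,0,0],[0,0,0],[0,0,0]],"twist":[[-0.12,0,0],[-0.12,0,0],[-0.12,0,0],[-0.12,0,0],[-0.12,0,0],[-0.12,0,0],[-0.12,0,0],[-0.12,0,0],[-0.115,0,0],[0,0,0]],"hand":[0.5,0.5,0.5,0.5,0.5,0.5,0.5,0.5,0.5,0.5]}'
python3 - <<'E'
from h import *
M,t,s=tool();print(s["grip_width"],t.round(1),s["joint_positions"].round(3),M.round(3).tolist())
E
```

```text
clock: 5.25
tcp_pos: [419.1, 187.7, 401.6]
orientation: [-1.502, 1.567, 3.085]
wrist_force: [0.2, -1.1, -0.3]
grip_width: 7.7
clock: 6.25
tcp_pos: [420.0, 185.4, 401.4]
orientation: [-2.349, 1.566, -3.043]
wrist_force: [0.2, -0.5, -0.9]
grip_width: 7.9
clock: 7.25
tcp_pos: [420.2, 185.3, 401.7]
orientation: [2.891, 1.567, -3.015]
wrist_force: [0.4, 0.8, -0.8]
grip_width: 8.0
8.009923972986858 [420.2 185.3 401.7] [ 2.920e-01 -1.150e-01  1.576e+00  1.000e-03  1.684e+00 -8.500e-02] [[-0.004, -0.368, 0.93], [-0.001, 0.93, 0.368], [-1.0, 0.001, -0.004]]
```

```bash
python3 -m jog '{"delta_pos":[[0,0,0],[0,0,0],[0,0,0],[0,0,0],[0,0,0],[0,0,0],[0,0,0],[0,0,0],[0,0,0],[0,0,0]],"twist":[[0,-0.08,0],[0,-0.09,0],[0,-0.09,0],[0,-0.09,0],[0,-0.09,0],[0,-0.09,0],[0,-0.09,0],[0,-0.09,0],[0,-0.075,0],[0,0,0]],"hand":[0.5,0.5,0.5,0.5,0.5,0.5,0.5,0.5,0.5,0.5]}'
python3 - <<'E'
from h import *
M,t,s=tool();print(s["grip_width"],t.round(1),s["joint_positions"].round(3),M.round(3).tolist())
print("mid est",t+M@[194,-17,0])
for n in("side","top"):
    p,d=bot.grab_frame(n);cv2.imwrite(f"pics/{n}4.png",p[:,:,::-1])
E
```

```text
clock: 8.25
tcp_pos: [420.0, 184.9, 401.5]
orientation: [0.004, 0.789, 0.378]
wrist_force: [-0.7, -0.1, -0.8]
grip_width: 7.8
7.835902199925363 [420.  184.9 401.5] [ 0.265 -0.36   1.857  0.104  0.868 -0.144] [[0.655, -0.366, 0.661], [0.26, 0.931, 0.258], [-0.71, 0.003, 0.704]]
mid est [553.24786157 219.46992386 263.80928965]
```

View pics/side4.png

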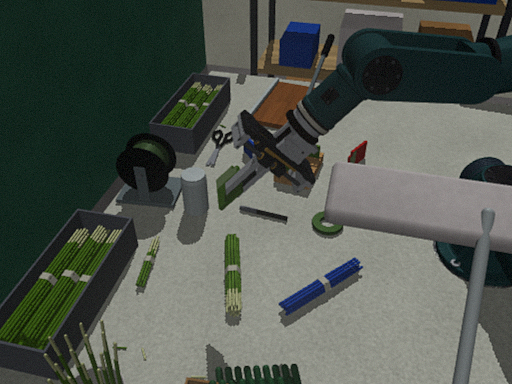

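View pics/top4.png

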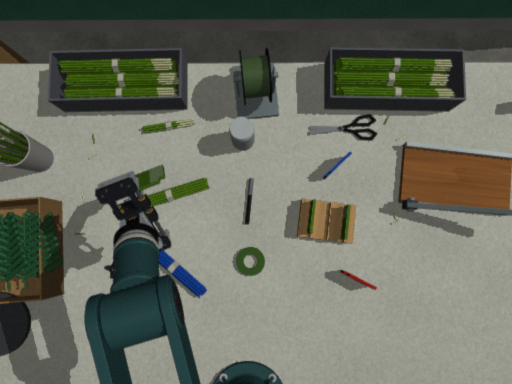

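The plate leans at 45° with its label face up, seen at top-view (149,178); the paler panel is visible. The bundle lies undisturbed beneath it. I lower it about 145 mm straight down.

```bash
python3 -m jog '{"delta_pos":[[1,0,-1],[1.5,0,-1.5],[1.5,0,-1.5],[1.5,0,-1.5],[1.5,0,-1.5],[1.2,0,-1.2],[1,0,-1],[0.6,0,-0.6],[0.4,0,-0.4],[0,0,0]],"twist":[[0,0,0],[0,0,0],[0,0,0],[0,0,0],[0,0,0],[0,0,0],[0,0,0],[0,0,0],[0,0,0],[0,0,0]],"hand":[0.5,0.5,0.5,0.5,0.5,0.5,0.5,0.5,0.5,0.5]}'
python3 -m jog '{"delta_pos":[[0,0,0],[0,0,0],[0,0,0],[0,0,0]],"twist":[[0,0,0],[0,0,0],[0,0,0],[0,0,0]],"hand":[0.5,0.5,0.5,0.5]}'
python3 - <<'E'
from h import *
M,t,s=tool();print(s["grip_width"],t.round(1),s["joint_positions"].round(3),M.round(3).tolist(),s["wrist_force"])
print("mid est",t+M@[194,-17,0])
out=[]
for n in("side","top"):
    p,d=bot.grab_frame(n);np.save(f"pics/{n}5d.npy",d);np.save(f"pics/{n}5rgb.npy",p)
    out.append(cv2.resize(p[180:330,170:290] if n=="side" else p[120:270,80:240],(400,500),interpolation=cv2.INTER_CUBIC))
    if n=="top":
        P=deproj("top",d);h=cv2.cvtColor(p,cv2.COLOR_RGB2HSV)
        m=np.zeros(d.shape,bool);m[140:215,120:215]=True
        m&=(h[...,0]>35)&(h[...,0]<85)&(h[...,1]>50)&(P[...,2]>65)&(P[...,2]<160)
        Q=P[m];
        for _ in range(3):
            c=Q.mean(0);w=np.linalg.svd(Q-c)[2][2];w*=np.sign(w[2]);Q=Q[abs((Q-c)@w)<6]
        print("n",len(Q),"centre",c.round(1),"normal",w.round(2),"tilt",np.degrees(np.arccos(w[2])).round(1),Q.min(0).round(0),Q.max(0).round(0))
cv2.imwrite("pics/f5.png",np.hstack(out)[:,:,::-1])
E
```

```text
clock: 9.35
tcp_pos: [421.0, 184.8, 258.3]
orientation: [0.0, 0.788, 0.376]
wrist_force: [0.1, -0.6, -1.2]
grip_width: 8.0
clock: 9.75
tcp_pos: [421.4, 184.8, 260.0]
orientation: [-0.0, 0.785, 0.376]
wrist_force: [-0.3, 0.3, -0.1]
grip_width: 7.9
7.917430447752765 [421.4 184.8 260. ] [ 0.264 -0.25   2.07   0.153  0.544 -0.211] [[0.658, -0.367, 0.657], [0.26, 0.93, 0.26], [-0.707, -0.0, 0.708]] [-0.27320718  0.29518663 -0.06850308]
mid est [555.29586566 219.36390334 122.9463616 ]
n 332 centre [562.5 201.5 128.4] normal [0.64 0.23 0.74] tilt 42.6 [533. 172. 103.] [594. 238. 148.]
```

View pics/f5.png

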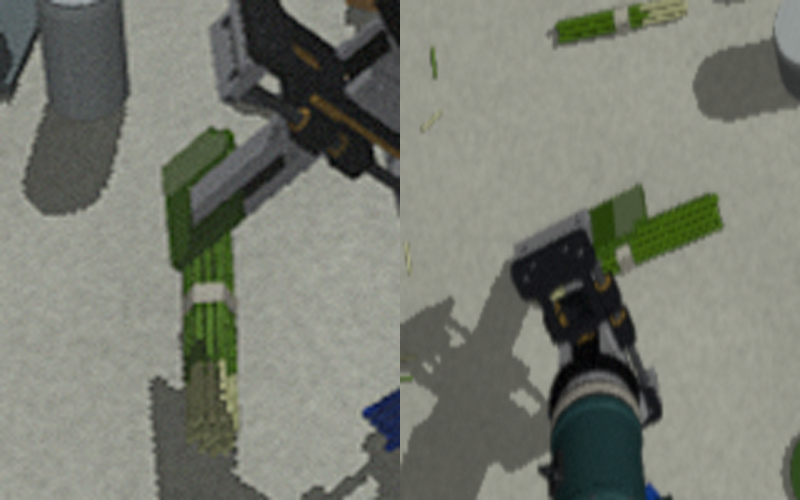

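All checks agree: the mid estimate is (555,219,123) mm against the bundle's (555,220), and the plane fit gives a 43° tilt. The frosted panel is free of the fingers and there is a clear gap to the bundle. Handing in.

Run:
```python
from h import *
M,t,s=tool();print(s["clock"],abs(s["dq"]).max(),s["grip_width"]);print(bot.close_job())
```

```text
9.85 0.005812799295218538 7.556865843840777
the job is handed in; nothing more can be done
None
```

I drew the master plaque out of the rack's middle slot, gripping its plain end about 17 mm on the plain side of its middle. I then turned it and leaned it back 45° with the label face up, and handed in at 9.85 s while still holding it motionless above the bundle. The interface gave no verdict.

**Position:** from the arm's pose, the plaque's centre is at about (555, 219, 123) mm, against a bundle middle measured at (555, 220).

**Lean:** a plane fitted to the depth picture gives a tilt of 43°, against 45° from the arm's pose. That fit's centre is offset about 20 mm, because the fingers hide part of the plaque.

**Grip and contact:** the finger opening stayed at about 8 mm, the plaque's thickness. The wrist force was near zero, and the pictures show the frosted panel free of the fingers.

**Everything else:** both batch plaques, the bundle and the other things look unmoved in the pictures. I checked that by eye and did not re-measure them.

No check failed.

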